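Start the vial heater four clicks hotter

TASK

The vials in the small block heater need more heat. Press its clear cover shut with a fingertip, turn its thermostat dial up (clockwise seen from above) by exactly four clicks from where it now stands by pushing the dial's raised bar round with a fingertip, not pinching it, and then press the start key fully down and let it come back up. Do not shove or lift the heater, use only light force, and leave the things round it alone.

Things in the scene. Friction and masses are not known exactly. Their poses are not given: they have to be found in the camera images.
- heater: White block heater for vials, loose but heavy (4.5 kg), 240 deep (x) x 190 wide (y) mm. Origin on the bench under its centre; -x is its front, +y its left seen from the front. Rear half (x > -10 mm): housing 75 high, capped vials to 90. Front half: flat deck sloping from z = 42 at x = -120 to z = 64 at x = -10 (11.3 deg), dial left, start key right. Not to be moved.
- cover (a joint): Hinge of the clear cover (124 deep x 178 wide mm, grey finger lip 70 mm wide in the middle of its front edge). 0 = shut, positive = open (rad), limit 1.3; found open at 0.45 to 0.85. The hinge is stiff: the cover stays where it is left, and about 3 N down on the lip moves it.
- cover_hinge (a point): Point on the cover's hinge axis, middle of the heater's back edge, in the heater's frame at (122, 0, 78) mm. The axis runs along the heater's y.
- cover_lip (a point): Middle of the top of the grey finger lip (24 deep x 70 wide x 5 mm) at the cover's front edge; the lip's front edge lies 12 mm further out. At cover angle c it lies at (122 - 125.5 cos c + 25 sin c, 0, 78 + 125.5 sin c + 25 cos c) mm in the heater's frame.
- dial_axis (a point): Point on the dial's axis at half the bar's height, 18.5 mm above the deck along the axis. The axis stands square to the sloping deck (leans 11.3 deg from vertical towards the heater's front). In the heater's frame at about (-74, 42, 70) mm.
- dial_pointer (a point): Pointing end of the bar, 29 mm from dial_axis in the dial's plane, at half the bar's height; it turns with the dial. A short white line on top marks this end. The dial is black, 61 mm across: a round skirt 7 mm high carries a straight upright bar 58 long x 11.6 wide x 22 high mm, its top 29.5 mm above the deck. Either end of the bar may be pushed.
- thermostat (a joint): Dial angle (rad), growing clockwise from above (hotter). Click stops every 30 deg at 0, 0.524, ... 3.665 (eight; end stops just beyond); found in one of the first four. At value v the pointer lies at 105 deg - v from the heater's +x (counter-clockwise from above). Between stops it springs to the nearer; about 0.12 N m takes it over.
- bar_left: Half of the dial's bar (split along its length): the side that lies counter-clockwise of the pointing end, the one to push for turning clockwise at the pointing end. Origin at the dial's centre on the skirt's underside, its own x along the bar to the pointing end, z along the dial's axis.
- bar_right: The other half of the bar, with the opposite side face; same origin and axes. Pushing with force on both halves at once counts as pinching.
- start_key (a joint): Travel of the start key into its housing (m): 0 = up, 0.005 = fully down. A spring returns it; about 4 N holds it fully down.
- start_key_top (a point): Centre of the top of the round white start key, 24 mm across, in a black housing, right of the dial; it is pushed square to the deck or straight down.
- vial: Capped vial 25 across x 56 high mm standing on the bench; origin at its foot. Leave alone.
- bench_timer: Small white timer 72 x 66 x 21 mm lying on the bench; origin at its underside. Leave alone.
- beaker: Plastic beaker 69 across x 83 high mm standing right of the heater; origin at its foot. Leave alone.
- marker: Marker pen 135 long x 17 mm lying on the bench; origin at its underside. Leave alone.

How it is judged:
By the outcome, as a careful person would: the job done as asked, in the order asked, and still so for the second after the job is handed in, with the robot touching nothing.
It also fails if it takes over 64 s, if anything falls off the work surface, if the arm or the gripper's body presses on something with over 40 N, if the wrist force passes 120 N, or if a joint passes its speed limit or range.

ROBOT

A 6-joint arm with a two-finger parallel gripper is mounted at the origin on a cart in front of the work surface, level with it; the furniture and walls round the work are solid. World frame = base frame: x ahead of the robot, y to its left, z up, the work surface at z = 0. Lengths are in m, angles in rad, forces in N, time in s.
With the tool pointing down it reaches from about 0.35 to 0.775 m from the base axis. Payload 5.5 kg.
Tool frame: the origin (TCP) lies midway between the tips of the shut fingers; the grasp point (between the pads) lies 19 mm behind it; z points along the fingers, y is the direction in which the jaws open and shut (so a half turn about z gives the same grasp; the last joint's range is limited). The gripper opens to 85 mm and grips with 20 to 120 N. Pads are 22 mm wide; open, the fingers measure 114 mm over their backs; the gripper's body (76 mm by 85 mm) begins 54 mm behind the grasp point. The pads swing forward as they close: fully open they stand 13 mm farther back than shut.
Start: joints at [-1.406, 0.313, 0.046, 1.304, 0, 1.431], TCP at [0.173, -0.549, 0.231] pointing down, gripper open.
Joint ranges: [-2.76, 2.76], [-0.86, 1.69], [-1.03, 1.26], [-2.2, 2.34], [-1.47, 1.5], [-3.14, 3.14]. Speed limits (rad/s): [2.57, 2.57, 3.14, 3.14, 3.14, 3.14].

INTERFACE

Orientations are given as a unit quaternion [w, x, y, z].
In Python, from workcell import env gives the robot as it stands.
- The arm moves only by the shell command python3 -m creep 'ROWS' [OPENING] [FORCE]. ROWS is JSON, a list of rows, each a list of 6 numbers: the shift along the tool's x, y, z in m, then the turn, a rotation vector about the tool's x, y, z in degrees. A call has exactly 8 rows; each row is the pose to reach, as a shift and turn from the pose commanded when the call began, along the tool's axes at that moment; what a row does not reach only later rows make up. A row lasts 1/10 s, in which the tool goes at most 50 mm and 8.59 degrees, less where a joint would pass 70% of its speed; a pose out of reach is approached as far as the arm can. A call with a gripper value outside its range is refused whole. OPENING is the finger opening in m, from 0 to 0.0854, set as the call begins (- or left out, the last holds). The fingers move at their own pace and stop on an object; FORCE is the grip in N (left out, the last holds). Time passes only in rows, so rows that repeat a pose let the fingers close, or fill a call up. It gives the time, the measured TCP pose, the force and the opening at its end, in the units of the state.
- env.get_state(): the state, without advancing time (a new reading comes with each control period).
- env.read_camera(name): name is "scene" or "top" or "wrist"; returns (picture, depth): 384x512x3 uint8, blue, green, red; 384x512 float32, m along the optical axis (not along the pixel's ray), 0 where there is no reading.
- env.camera_params(name): a dict with "fx", "fy", "cx", "cy" (pixels), "position" and "orientation" of the camera in the world. Camera axes: x right, y up, looking along -z (the intrinsics and any distortion apply to the point x, -y, -z); pixel columns grow to the right and rows downward; lengths in m; the calibration is good to about 2 mm. The wrist camera is an equidistant fisheye: a pixel r from the principal point sees the ray r / f radians off the axis. A picture is of the moment at which its call begins: read the wrist's pose just before it. camera_params takes no time and is no camera call; for the wrist camera it gives the pose at the moment of the call.
- env.hand_in(): hands the job in, once; it reports no verdict.
The state is a dict: "clock": time; "joint_pos": joint angles; "qvel": joint speeds; "tau": joint torques, N m; "tcp_pos": TCP position; "orientation": TCP orientation; "wrist_force": force on the tool from outside, world axes, zero at the start; "ft_torque": the same for the moment, N m; "finger_gap": finger opening in m.
Only numpy, scipy, OpenCV 4.12 (cv2) and the standard library are available. Lean on these libraries where they do the work, as an engineer would, in place of code of your own. Each camera call takes 0.05 s, during which the arm holds its last target. There are 200 camera calls.

## Working session

There is one attempt and no reset: what is moved stays moved. The work goes in short steps, Python scripts to look and compute and a shell command to move; the robot and the scene stay as the last step left them, time stands still between calls to the robot, and variables do not carry over. Pictures are saved under pics/ and viewed, about 8 in all and at most 12, crops included, and the job is handed in when it is done.

```bash
ls; mkdir -p pics
cat > h.py <<'E'
import numpy as np, cv2
from scipy.spatial.transform import Rotation as R
from workcell import env
def q2R(q): return R.from_quat([q[1],q[2],q[3],q[0]])
def grab(n):
    p=env.camera_params(n); im,d=env.read_camera(n)
    np.savez(f'{n}.npz',im=im,d=d,**{k:np.array(v) for k,v in p.items() if k in('fx','fy','cx','cy','position','orientation')})
    return im,d,p
def px(n,u,v,z=None,dep=None):
    "pixel -> world; at height z (plane) or using depth"
    f=np.load(f'{n}.npz'); r=np.array([(u-f['cx'])/f['fx'],-(v-f['cy'])/f['fy'],-1.])
    M=q2R(f['orientation']).as_matrix(); w=M@r
    if z is not None: return f['position']+w*(z-f['position'][2])/w[2]
    d=f['d'][int(round(v)),int(round(u))] if dep is None else dep
    return f['position']+w*d
E
python3 - <<'E'
from h import *
s=env.get_state(); print(s)
for n in('scene','top'):
    im,d,p=grab(n); print(n,p); cv2.imwrite(f'pics/{n}0.png',im)
a=np.hstack([cv2.imread('pics/scene0.png')]); cv2.imwrite('pics/a.png',a)
E
```

```text
pics
{'clock': 0.0, 'joint_pos': array([-1.40565127e+00,  3.13982693e-01,  4.50158425e-02,  1.30362668e+00,
       -7.25545225e-06,  1.43120809e+00]), 'qvel': array([-0.00035267,  0.00102262, -0.00138572, -0.00032146, -0.00064582,
        0.00115424]), 'tau': array([-6.36145960e-04, -4.80626750e+01,  2.98532063e+01,  1.90466561e-02,
       -2.50272415e-04, -1.00994592e-05]), 'tcp_pos': array([ 0.17243365, -0.5480067 ,  0.23043404]), 'orientation': array([-8.98482398e-04,  9.88414243e-01,  1.51777723e-01, -1.51098203e-05]), 'wrist_force': array([0.62917599, 0.26548173, 0.31301776]), 'ft_torque': array([-0.04134449, -0.02912074, -0.01772087]), 'finger_gap': 0.08543245384857912}
scene {'fx': 409.2434453583269, 'fy': 409.2434453583269, 'cx': 249.2727227723705, 'cy': 190.166450844973, 'position': array([-0.56046146, -0.93152257,  0.69364649]), 'orientation': array([ 0.75225755,  0.48404728, -0.24554626, -0.37351552])}
top {'fx': 397.44045264933084, 'fy': 397.44045264933084, 'cx': 252.95825121365186, 'cy': 193.60298117119794, 'position': array([ 0.45471848, -0.12934005,  1.26948655]), 'orientation': array([-0.70152152, -0.02181268,  0.03370802,  0.71151636])}
```

Run:
```python
import cv2
for n in('scene','top'):
    cv2.imwrite(f'pics/{n}1.png',cv2.resize(cv2.imread(f'pics/{n}0.png'),(800,600),interpolation=cv2.INTER_CUBIC))
```

```text
(no output)
```

View pics/top1.png

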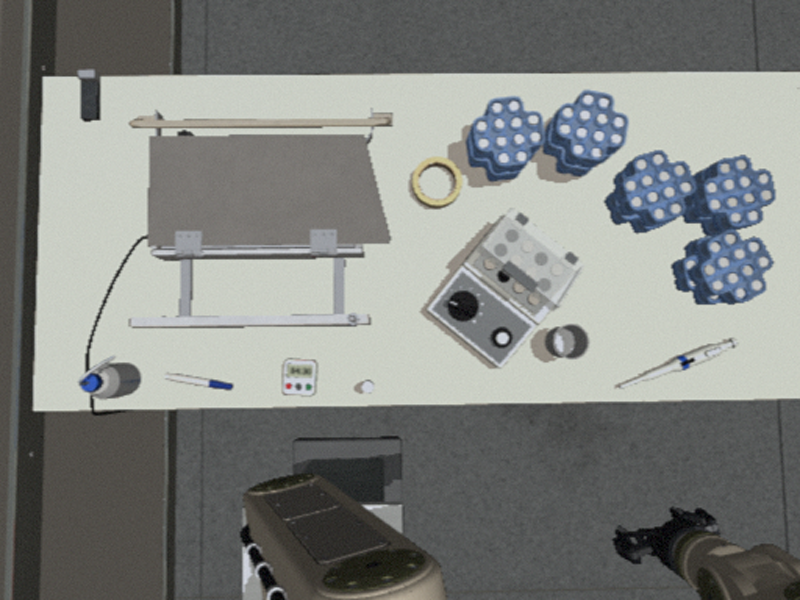

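View pics/scene1.png

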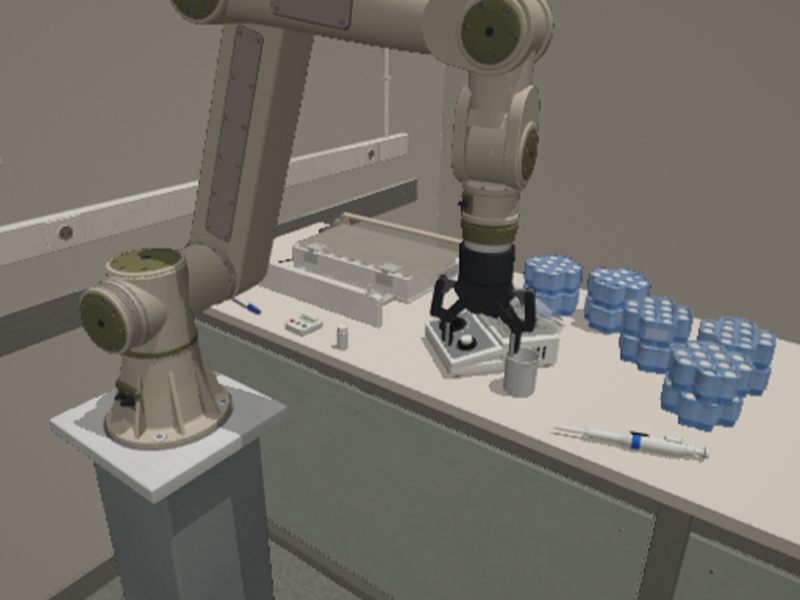

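The top view shows the heater at about (505,290), with the dial at (462,305), the key at (502,338), the lip at about (518,275) and the beaker at (567,342). Next I'll enlarge it.

Run:
```python
from h import *
im=cv2.imread('pics/top0.png')[125:240,265:385]
cv2.imwrite('pics/c1.png',cv2.resize(im,None,fx=5,fy=5,interpolation=cv2.INTER_CUBIC))
```

```text
(no output)
```

View pics/c1.png

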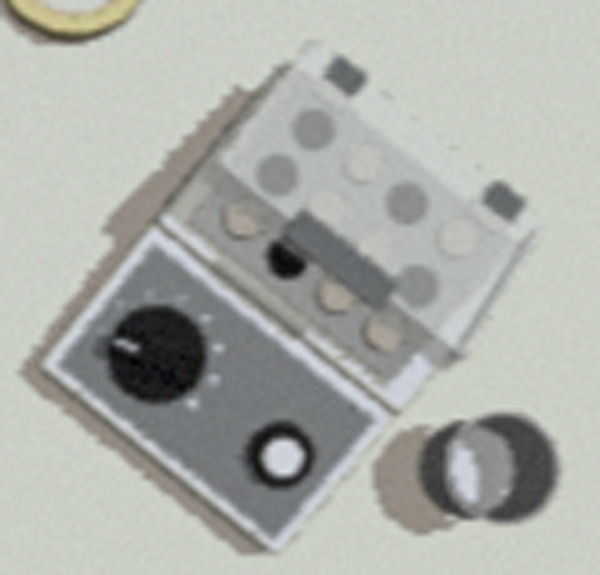

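The crop shows the deck corners at (42,365), (272,550), (157,228) and (393,412). The dial is at (157,353) with its white line at (125,345), the key is at (283,457), and the lip corners are at (303,210), (398,285), (380,308) and (285,233). I'll fit the pose from these.

```bash
cat >> h.py <<'E'
def proj(n,P):
    f=np.load(f'{n}.npz'); c=(np.atleast_2d(P)-f['position'])@q2R(f['orientation']).as_matrix()
    return np.c_[f['cx']+f['fx']*c[:,0]/-c[:,2], f['cy']-f['fy']*c[:,1]/-c[:,2]]
def H2W(T,P): # T=x,y,yaw
    return R.from_euler('z',T[2]).apply(np.atleast_2d(P))+[T[0],T[1],0]
def lip(c,dx=0,dy=0): # dx along out-of-hinge direction
    return np.array([.122-(.1255+dx)*np.cos(c)+.025*np.sin(c),dy,.078+(.1255+dx)*np.sin(c)+.025*np.cos(c)])
E
python3 - <<'E'
from h import *
from scipy.optimize import least_squares
U=np.array([[42,365],[272,550],[157,353],[303,210],[398,285],[380,308],[285,233],[157,228],[393,412]],float)
uv=(U+.5)/5-.5+[265,125]
def pts(p):
    c=p[3]
    return np.array([[-.120,.095,.042],[-.120,-.095,.042],[-.0715,.042,.058],
      lip(c,-.012,.035),lip(c,-.012,-.035),lip(c,.012,-.035),lip(c,.012,.035),[-.01,.095,.064],[-.01,-.095,.064]])
f=lambda p:(proj('top',H2W(p,pts(p)))-uv).ravel()
best=None
for y0 in(-.6,0.,-1.):
    r=least_squares(f,[.5,-.2,y0,.6],loss='soft_l1')
    if best is None or r.cost<best.cost: best=r
print(best.x,best.cost); print(f(best.x).reshape(-1,2).round(2))
u=lambda a,b:((a+.5)/5-.5+265,(b+.5)/5-.5+125)
T=best.x[:3]
def loc(w): return R.from_euler('z',-T[2]).apply(w-[T[0],T[1],0])
for nm,a,b in(('dial',157,353),('line',125,345),('key',283,457),('deck',210,440),('lip',340,259)):
    w=px('top',*u(a,b)); print(nm,w.round(4),loc(w).round(4))
w=px('top',*u(125,345),z=.08);print('line at z',loc(w)); w=px('top',*u(283,457),z=.06);print('key z.06',loc(w))
# lip height points
np.save('T.npy',best.x)
# robot reach
for nm,q in(('dial',[-.074,.042,.07]),('lip',lip(best.x[3])),('lip0',lip(0))): print(nm,H2W(T,q))
E
```

```text
[ 0.57066498 -0.36040523 -0.69775022  0.48459416] 3.7055386258790746
[[-0.7  -0.58]
 [ 1.24  1.3 ]
 [ 0.03  0.12]
 [-0.13 -0.68]
 [ 0.18 -0.19]
 [ 0.1   0.61]
 [-0.42 -0.07]
 [-0.7  -1.44]
 [ 0.73  0.92]]
dial [ 0.5415 -0.2791  0.0823] [-0.0746  0.0435  0.0823]
line [ 0.5463 -0.2596  0.0859] [-0.0835  0.0616  0.0859]
key [ 0.4782 -0.3543  0.0762] [-0.0748 -0.0548  0.0762]
deck [ 0.4897 -0.3145  0.0507] [-0.0915 -0.0168  0.0507]
lip [ 0.5871 -0.3732  0.1634] [0.0208 0.0008 0.1634]
line at z [-0.08270001  0.06136236  0.08      ]
key z.06 [-0.07255977 -0.05692604  0.06      ]
dial [[ 0.54094435 -0.28067641  0.07      ]]
lip [[ 0.5879799  -0.37492292  0.15858569]]
lip0 [[ 0.56798296 -0.3581565   0.103     ]]
```

```bash
cat >> h.py <<'E'
def down(th,tilt=0,tdir=0):
    "tool z down, tool x at world angle th deg; then lean: tool axis back leans tilt deg toward world angle tdir"
    M=R.from_euler('z',th,degrees=True)*R.from_euler('x',180,degrees=True)
    a=np.radians(tdir+90); return R.from_rotvec(np.radians(tilt)*np.array([np.cos(a),np.sin(a),0]))*M
def rel(p,Rt):
    s=env.get_state(); R0=q2R(s['orientation'])
    return np.r_[R0.inv().apply(np.array(p)-s['tcp_pos'])*1000,(R0.inv()*Rt).as_rotvec(degrees=True)].round(2)
E
python3 - <<'E'
from h import *
T=np.load('T.npy'); print(rel([.588,-.375,.215],down(155)), down(0,11.3,140).apply([0,0,-1]))
E
```

```text
[ 4.4830e+02 -4.0340e+01  1.5660e+01 -3.0000e-02 -1.2000e-01 -1.3754e+02] [-0.15010345  0.12595175  0.98061466]
```

```bash
python3 -m creep '[[0.04,-0.004,0.0,0,0,-8],[0.08,-0.008,0.0,0,0,-16],[0.12,-0.012,0.0,0,0,-24],[0.16,-0.016,0.0,0,0,-32],[0.20,-0.02,0.0,0,0,-40],[0.24,-0.024,0.0,0,0,-48],[0.28,-0.028,0.0,0,0,-56],[0.32,-0.03,0.0,0,0,-64]]' 0 30; python3 -c "
from h import *
print(rel([.588,-.375,.200],down(155)))"
```

```text
clock: 0.9
tcp_pos: [0.47, -0.4227, 0.2309]
orientation: [-0.0, 0.756, 0.655, -0.0]
wrist_force: [0.6, -1.5, 0.6]
finger_gap: 0.0002
[ 6.4030e+01  1.1001e+02  3.0830e+01 -2.0000e-02 -5.0000e-02 -7.3200e+01]
```

```bash
python3 -m creep '[[0.009,0.016,0,0,0,-8.5],[0.018,0.032,0,0,0,-17],[0.027,0.047,0,0,0,-25.5],[0.036,0.062,0,0,0,-34],[0.045,0.077,0,0,0,-42.5],[0.054,0.092,0,0,0,-51],[0.06,0.103,0.01,0,0,-59.5],[0.064,0.11,0.02,0,0,-68]]'
python3 - <<'E'
from h import *
im,d,p=grab('wrist'); print(p); cv2.imwrite('pics/w0.png',im)
cv2.imwrite('pics/w0b.png',cv2.resize(im,(800,600)))
T=np.load('T.npy');print(env.get_state()['wrist_force'])
for c in(.6,.53,.48): print(c,H2W(T,lip(c)))
print(rel(H2W(T,lip(.485))[0],down(155)))
E
```

```text
clock: 1.7
tcp_pos: [0.588, -0.3763, 0.2105]
orientation: [-0.0, 0.26, 0.966, 0.0]
wrist_force: [-0.2, 0.7, -0.3]
finger_gap: -0.0002
{'fx': 297.3186396354542, 'fy': 297.3186396354542, 'cx': 255.26585559930015, 'cy': 192.81193081021905, 'position': array([ 0.52560084, -0.33956395,  0.35262032]), 'orientation': array([ 0.85730306, -0.12542328, -0.07227473,  0.49404132])}
[ 0.33806633  1.04564349 -1.28780572]
0.6 [[ 0.59559732 -0.38130974  0.16949602]]
0.53 [[ 0.59086134 -0.37733887  0.16301461]]
0.48 [[ 0.587697   -0.37468573  0.15812816]]
[ 0.12  0.23 49.45  0.07 -0.18 -4.79]
```

View pics/w0b.png

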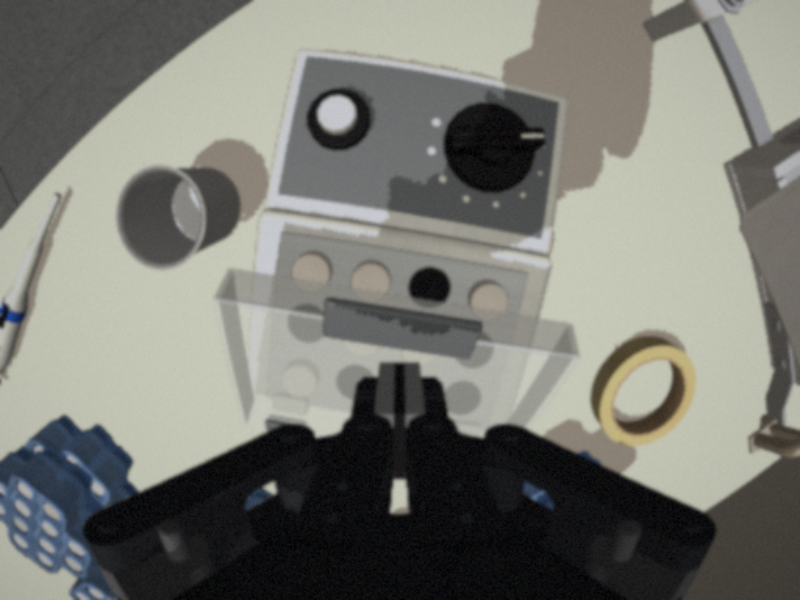

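The wrist view shows the pointer's white line at (540,136) on the first of the eight marks. The other seven dots run from (540,173) round to (435,122), so v = 0. I'll refine the pose with these points: deck corners (300,50) and (566,98), dial (490,147), key (337,113), lip corners (325,300), (481,322), (475,358) and (322,335).

```bash
cat >> h.py <<'E'
def projw(P,n='wrist'):
    f=np.load(f'{n}.npz'); c=(np.atleast_2d(P)-f['position'])@q2R(f['orientation']).as_matrix()
    x,y,z=c[:,0],-c[:,1],-c[:,2]; rr=np.hypot(x,y); k=f['fx']*np.arctan2(rr,z)/rr
    return np.c_[f['cx']+k*x,f['cy']+k*y]
E
python3 - <<'E'
from h import *
from scipy.optimize import least_squares
U=np.array([[300,50],[566,98],[490,147],[325,300],[481,322],[475,358],[322,335],[337,113]],float); uw=(U+.5)/1.5625-.5
V=np.array([[42,365],[272,550],[157,353],[303,210],[398,285],[380,308],[285,233],[283,457]],float)
ut=(V+.5)/5-.5+[265,125]
# p: x,y,yaw,c,kx,ky
key=lambda p:[p[4],p[5],.042+(p[4]+.12)*.2+.013]
def lp(c): return [lip(c,.012,-.035),lip(c,.012,.035),lip(c,-.012,.035),lip(c,-.012,-.035)]
FR,FL,D=[-.12,-.095,.042],[-.12,.095,.042],[-.0755,.042,.058]
fw=lambda p:(projw(H2W(p,[FR,FL,D]+lp(p[3])+[key(p)]))-uw)
def ft(p):
    l=lp(p[3]); return proj('top',H2W(p,[FL,FR,D,l[2],l[3],l[0],l[1],key(p)]))-ut
for nm,f in(('w',lambda p:fw(p).ravel()),('t',lambda p:ft(p).ravel()),('both',lambda p:np.r_[fw(p),ft(p)].ravel())):
    r=least_squares(f,[.57,-.36,-.7,.5,-.07,-.055],loss='soft_l1'); print(nm,r.x.round(4),r.cost); print(f(r.x).reshape(-1,2).round(1).tolist())
    print('dial',H2W(r.x,[-.074,.042,.07]).round(4))
np.save('T.npy',r.x)
p=r.x
# pointer angle from wrist: direction of line tip
for v in range(4):
    a=np.radians(105-30*v); e=np.array([np.cos(a),np.sin(a)])*.029
    P=np.array([-.0762+e[0],.042+e[1],.081+.2*e[0]]); print(v,((projw(H2W(p,P))+.5)*1.5625).round())
E
```

```text
w [ 0.5722 -0.3621 -0.6861  0.4607 -0.0779 -0.0552] 11.356165862724946
[[-4.2, 0.5], [2.5, 0.8], [0.1, -2.5], [-0.3, -0.9], [1.1, 0.6], [-3.7, -0.2], [0.6, 0.4], [0.0, -0.0]]
dial [[ 0.5415 -0.2827  0.07  ]]
t [ 0.5722 -0.3619 -0.7053  0.4639 -0.0748 -0.0568] 2.460484052412018
[[-0.3, -1.4], [1.3, 0.8], [-0.4, 0.4], [0.0, -0.7], [0.2, -0.1], [-0.0, 0.7], [-0.4, -0.1], [-0.0, 0.0]]
dial [[ 0.5431 -0.2819  0.07  ]]
both [ 0.5722 -0.3621 -0.6882  0.4602 -0.0777 -0.0553] 14.43622795401653
[[-4.0, 0.4], [2.7, 1.1], [0.3, -2.3], [-0.3, -1.0], [1.1, 0.7], [-3.8, -0.1], [0.5, 0.3], [-0.0, 0.2], [-0.1, -0.6], [2.2, 0.8], [-0.1, 0.9], [-0.3, -0.6], [0.2, -0.3], [0.1, 0.6], [-0.6, 0.1], [-0.4, 0.5]]
dial [[ 0.5418 -0.2827  0.07  ]]
0 [[545. 139.]]
1 [[542. 163.]]
2 [[527. 182.]]
3 [[505. 190.]]
```

Run:
```python
from h import *
T=np.load('T.npy'); T[2]=-.695; np.save('T.npy',T)
print(env.get_state()['tcp_pos'])
for c,dz in((.46,.012),(.46,0),(.4,0),(.3,0),(.2,0),(.1,0),(0.05,0),(0,0)): print(c,rel(H2W(T,lip(c))[0]+[0,0,dz],down(155)))
print('key',H2W(T,[T[4],T[5],.065]))
```

```text
[ 0.58810046 -0.37533423  0.20807608]
0.46 [-0.11 -0.04 39.96  0.07 -0.18 -4.79]
0.46 [-0.15 -0.06 51.96  0.07 -0.18 -4.79]
0.4 [ 4.27  0.72 58.19  0.07 -0.18 -4.79]
0.3 [10.78  1.86 69.14  0.07 -0.18 -4.79]
0.2 [ 1.619e+01  2.810e+00  8.070e+01  7.000e-02 -1.800e-01 -4.790e+00]
0.1 [ 2.043e+01  3.560e+00  9.274e+01  7.000e-02 -1.800e-01 -4.790e+00]
0.05 [ 2.210e+01  3.850e+00  9.891e+01  7.000e-02 -1.800e-01 -4.790e+00]
0 [ 2.3460e+01  4.0900e+00  1.0515e+02  7.0000e-02 -1.8000e-01 -4.7900e+00]
key [[ 0.47710924 -0.35485555  0.065     ]]
```

```bash
python3 -m creep '[[0,0,0.02,0,0,-4.8],[0,0,0.035,0,0,-4.8],[0,0,0.043,0,0,-4.8],[0,0,0.047,0,0,-4.8],[0,0,0.051,0,0,-4.8],[0.002,0,0.055,0,0,-4.8],[0.004,0.001,0.058,0,0,-4.8],[0.006,0.001,0.061,0,0,-4.8]]'; python3 -m creep '[[0.002,0,0.004,0,0,0],[0.005,0.001,0.009,0,0,0],[0.007,0.001,0.014,0,0,0],[0.009,0.001,0.018,0,0,0],[0.011,0.002,0.023,0,0,0],[0.013,0.002,0.028,0,0,0],[0.014,0.002,0.031,0,0,0],[0.015,0.002,0.034,0,0,0]]'; python3 -c "
from h import *
T=np.load('T.npy');print(rel(H2W(T,lip(0))[0],down(155)),env.get_state()['tcp_pos'])"
```

```text
clock: 2.55
tcp_pos: [0.5825, -0.3732, 0.1507]
orientation: [0.0, 0.223, 0.975, -0.0]
wrist_force: [0.3, -0.5, 0.9]
finger_gap: 0.0001
clock: 3.35
tcp_pos: [0.5697, -0.3646, 0.1159]
orientation: [-0.0, 0.223, 0.975, 0.0]
wrist_force: [0.2, -0.6, 0.9]
finger_gap: -0.0001
[ 2.170e+00  4.160e+00  1.294e+01  1.000e-02 -1.000e-02 -7.300e-01] [ 0.56968794 -0.36455653  0.11594269]
```

Run:
```python
from h import *
im,d,p=grab('wrist'); 
cv2.imwrite('pics/w1.png',cv2.resize(im[100:300,100:400],None,fx=2.5,fy=2.5))
```

```text
(no output)
```

View pics/w1.png

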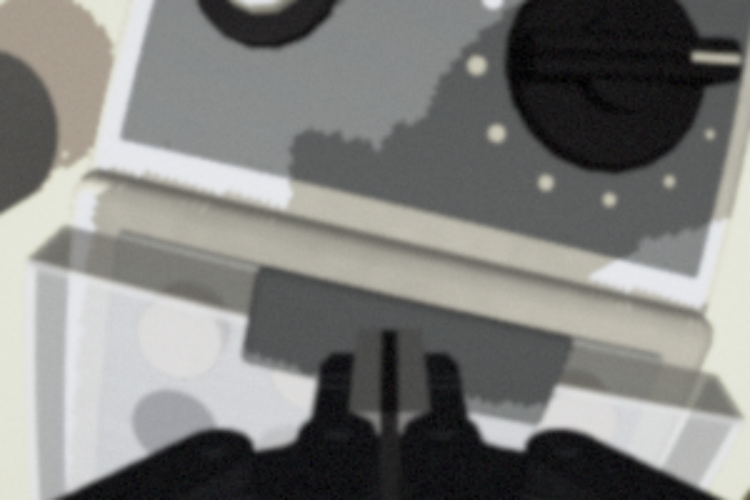

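The fingertip is on the grey lip at (390,340) and the cover is nearly down. I'll finish the press.

```bash
python3 -m creep '[[0,0.001,0.002,0,0,0],[0.001,0.002,0.004,0,0,0],[0.001,0.002,0.006,0,0,0],[0.001,0.003,0.008,0,0,0],[0.002,0.003,0.01,0,0,0],[0.002,0.003,0.011,0,0,0],[0.002,0.003,0.012,0,0,0],[0.002,0.003,0.0125,0,0,0]]'; python3 -m creep '[[0,0,0.0005,0,0,0],[0,0,0.001,0,0,0],[0,0,0.0015,0,0,0],[0,0,0.0015,0,0,0],[0,0,0.002,0,0,0],[0,0,0.002,0,0,0],[0,0,0.002,0,0,0],[0,0,0.002,0,0,0]]'
```

```text
clock: 4.2
tcp_pos: [0.5691, -0.3609, 0.1036]
orientation: [-0.0, 0.223, 0.975, 0.0]
wrist_force: [-1.1, 1.1, 0.3]
finger_gap: -0.0001
clock: 5.0
tcp_pos: [0.5692, -0.361, 0.103]
orientation: [0.0, 0.223, 0.975, -0.0]
wrist_force: [-2.2, 1.4, 7.2]
finger_gap: -0.0003
```

```bash
cat >> h.py <<'E'
S=np.radians(11.3)
def fing(T,v,r=.020,off=.024,h=-.0055):
    "world TCP and orientation when the finger sits beside the tail, dial at v deg"
    a=np.radians(-75-v); x=np.array([np.cos(S),0,np.sin(S)]);y=np.array([0,1,0]);n=np.array([-np.sin(S),0,np.cos(S)])
    u=np.cos(a)*x+np.sin(a)*y; w=-np.sin(a)*x+np.cos(a)*y
    p=np.array([-.074,.042,.070])+r*u+off*w+h*n
    M=np.c_[-w,np.cross(-n,-w),-n]; Rh=R.from_matrix(M)
    return H2W(T,p)[0],R.from_euler('z',T[2])*Rh
E
python3 - <<'E'
from h import *
T=np.load('T.npy')
for h in(.06,.03,-.0055): p,Rt=fing(T,0,h=h); print(p.round(4),rel(p,Rt))
E
```

```text
[ 0.5462 -0.3028  0.1344] [ 45.98  42.45 -31.43   2.83 -10.9   -0.91]
[ 0.5507 -0.3066  0.105 ] [ 40.3   41.03  -2.01   2.83 -10.9   -0.91]
[ 0.5561 -0.311   0.0702] [ 33.57  39.34  32.81   2.83 -10.9   -0.91]
```

```bash
python3 -m creep '[[0,0,-0.02,0,0,0],[0,0,-0.04,0,0,0],[0.01,0.01,-0.04,0.7,-2.7,0],[0.02,0.02,-0.035,1.4,-5.4,0],[0.03,0.03,-0.032,2.1,-8,-0.5],[0.04,0.04,-0.032,2.8,-10.9,-0.9],[0.046,0.0425,-0.032,2.8,-10.9,-0.9],[0.046,0.0425,-0.032,2.8,-10.9,-0.9]]'
python3 - <<'E'
from h import *
T=np.load('T.npy'); print(env.get_state()['wrist_force'])
im,d,p=grab('wrist'); 
cv2.imwrite('pics/w2.png',cv2.resize(im[40:300,80:430],None,fx=2.2,fy=2.2))
def pv(P): return ((projw(P)-[80,40]+.5)*2.2).round()
print('axis',pv(H2W(T,[-.074,.042,.07])),'key',pv(H2W(T,[T[4],T[5],.065])),'lip',pv(H2W(T,[lip(0,.012,.035),lip(0,.012,-.035)])))
for h in(0.04,-.0055): p,Rt=fing(T,0,h=h); print(p.round(4),rel(p,Rt))
E
```

```text
clock: 5.8
tcp_pos: [0.5458, -0.3023, 0.1342]
orientation: [0.087, 0.214, 0.972, -0.045]
wrist_force: [0.6, -0.1, -1.0]
finger_gap: 0.0
[ 0.5934035  -0.08911749 -0.96449163]
axis [[447. 304.]] key [[162. 214.]] lip [[374. 502.]
 [163. 447.]]
[ 0.5492 -0.3053  0.1148] [ 7.400e-01  3.600e-01  1.995e+01  1.000e-02 -1.000e-02 -2.000e-02]
[ 0.5561 -0.311   0.0702] [ 7.400e-01  3.500e-01  6.545e+01  1.000e-02 -1.000e-02 -2.000e-02]
```

View pics/w2.png

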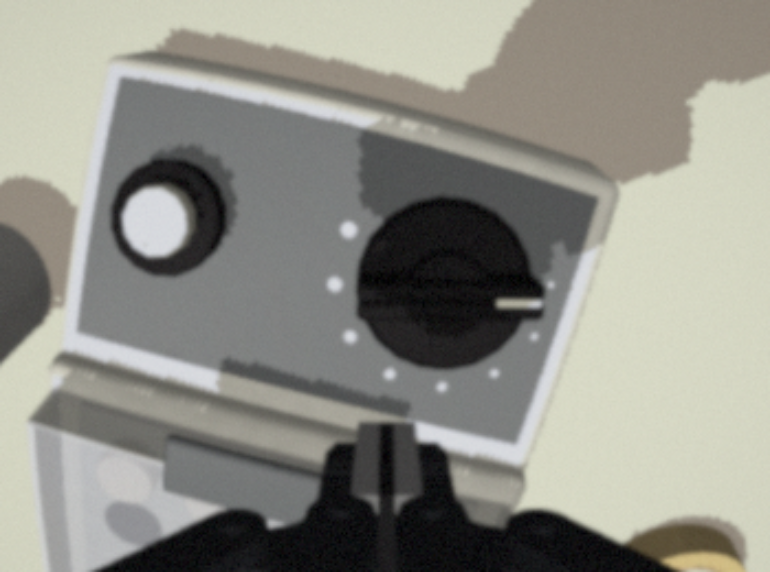

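```bash
python3 -m creep '[[0.001,0,0.012,0,0,0],[0.001,0,0.024,0,0,0],[0.001,0,0.036,0,0,0],[0.001,0,0.045,0,0,0],[0.001,0,0.052,0,0,0],[0.001,0,0.058,0,0,0],[0.001,0,0.062,0,0,0],[0.001,0,0.0645,0,0,0]]'
python3 - <<'E'
from h import *
T=np.load('T.npy'); print(env.get_state()['wrist_force'])
for off in(.0244,.018,.0165,.015): p,Rt=fing(T,0,off=off); print(off,rel(p,Rt))
E
```

```text
clock: 6.65
tcp_pos: [0.5552, -0.3105, 0.0701]
orientation: [0.087, 0.214, 0.972, -0.045]
wrist_force: [0.3, 0.3, -0.2]
finger_gap: -0.0002
[ 0.25857616  0.25590028 -0.16810316]
0.0244 [-1.43 -0.08  0.12  0.03 -0.04 -0.01]
0.018 [ 4.97 -0.08  0.12  0.03 -0.04 -0.01]
0.0165 [ 6.47 -0.08  0.13  0.03 -0.04 -0.01]
0.015 [ 7.97 -0.08  0.13  0.03 -0.04 -0.01]
```

```bash
python3 -m creep '[[0.001,0,0,0,0,0],[0.002,0,0,0,0,0],[0.003,0,0,0,0,0],[0.004,0,0,0,0,0],[0.005,0,0,0,0,0],[0.006,0,0,0,0,0],[0.006,0,0,0,0,0],[0.006,0,0,0,0,0]]';python3 -m creep '[[0.0005,0,0,0,0,0],[0.001,0,0,0,0,0],[0.0015,0,0,0,0,0],[0.002,0,0,0,0,0],[0.0025,0,0,0,0,0],[0.003,0,0,0,0,0],[0.003,0,0,0,0,0],[0.003,0,0,0,0,0]]'
```

```text
clock: 7.45
tcp_pos: [0.5497, -0.3081, 0.0693]
orientation: [0.087, 0.214, 0.972, -0.045]
wrist_force: [1.1, 0.1, -1.0]
finger_gap: 0.0003
clock: 8.25
tcp_pos: [0.5471, -0.3069, 0.0687]
orientation: [0.087, 0.214, 0.972, -0.045]
wrist_force: [0.8, 0.3, -0.7]
finger_gap: -0.0001
```

```bash
python3 -m creep '[[0.0005,0,0,0,0,0],[0.001,0,0,0,0,0],[0.0015,0,0,0,0,0],[0.002,0,0,0,0,0],[0.0025,0,0,0,0,0],[0.003,0,0,0,0,0],[0.003,0,0,0,0,0],[0.003,0,0,0,0,0]]';python3 -c "
from h import *
T=np.load('T.npy'); p,Rt=fing(T,0,off=.012); print(rel(p,Rt),env.get_state()['wrist_force'])"
```

```text
clock: 9.05
tcp_pos: [0.5463, -0.3066, 0.0688]
orientation: [0.089, 0.214, 0.972, -0.045]
wrist_force: [6.2, -2.8, -4.1]
finger_gap: -0.0001
[ 1.24  0.1   0.71  0.03  0.2  -0.01] [ 6.24815004 -2.80686108 -4.11771784]
```

Run:
```python
from h import *
T=np.load('T.npy'); p0,R0=fing(T,0,off=.0132)
for v in range(4,37,4):
    p,Rt=fing(T,v,off=.0132); print(v,(R0.inv().apply(p-p0)*1000).round(2),(R0.inv()*Rt).as_rotvec(degrees=True).round(2))
```

```text
4 [ 1.43 -0.87  0.  ] [-0.  0.  4.]
8 [ 2.91 -1.64  0.  ] [0. 0. 8.]
12 [ 4.45 -2.31  0.  ] [-0.  0. 12.]
16 [ 6.02 -2.86  0.  ] [-0.  0. 16.]
20 [ 7.64 -3.31  0.  ] [-0.  0. 20.]
24 [ 9.28 -3.64 -0.  ] [-0.  0. 24.]
28 [10.93 -3.86 -0.  ] [ 0.  0. 28.]
32 [12.6  -3.96  0.  ] [ 0.  0. 32.]
36 [14.28 -3.94 -0.  ] [-0.  0. 36.]
```

```bash
python3 -m creep '[[0.0014,-0.0009,0,0,0,4],[0.0029,-0.0016,0,0,0,8],[0.0045,-0.0023,0,0,0,12],[0.006,-0.0029,0,0,0,16],[0.0076,-0.0033,0,0,0,20],[0.0093,-0.0036,0,0,0,24],[0.0109,-0.0039,0,0,0,28],[0.0126,-0.004,0,0,0,32]]';cat > chk.py <<'E'
from h import *
T=np.load('T.npy'); s=env.get_state()
n=q2R(s['orientation'])
print('F tool',n.inv().apply(s['wrist_force']).round(1))
for v in map(float,__import__('sys').argv[1:]): p,Rt=fing(T,v,off=.0132); print(v,rel(p,Rt))
E
python3 chk.py 24 28 32
```

```text
clock: 9.85
tcp_pos: [0.5327, -0.3065, 0.0671]
orientation: [0.098, 0.475, 0.874, -0.021]
wrist_force: [4.0, -6.9, -2.2]
finger_gap: -0.0001
F tool [-7.4 -0.6  3.6]
24.0 [-1.64  3.5   1.09 -0.04  0.25 -8.23]
28.0 [-0.35  2.43  1.08 -0.03  0.25 -4.23]
32.0 [ 1.01  1.46  1.08 -0.03  0.25 -0.23]
```

```bash
python3 -m creep '[[0.0014,-0.0007,0.0002,0,0,4],[0.0029,-0.0012,0.0004,0,0,8],[0.0045,-0.0017,0.0006,0,0,12],[0.006,-0.0021,0.0007,0,0,16],[0.0076,-0.0023,0.0007,0,0,20],[0.0093,-0.0024,0.0007,0,0,24],[0.0109,-0.0025,0.0007,0,0,28],[0.0126,-0.0025,0.0007,0,0,32]]';python3 chk.py 60 64
```

```text
clock: 10.65
tcp_pos: [0.5224, -0.2992, 0.0641]
orientation: [0.1, 0.698, 0.709, 0.005]
wrist_force: [-3.1, -13.2, -0.3]
finger_gap: -0.0003
F tool [-13.   -3.4   1.5]
60.0 [ 1.04  1.98  0.61 -0.1   0.42 -4.3 ]
64.0 [ 2.4   1.    0.6  -0.08  0.43 -0.3 ]
```

Run:
```python
from h import *
im,d,p=grab('wrist'); 
cv2.imwrite('pics/w3.png',cv2.resize(im[40:300,80:430],None,fx=2.2,fy=2.2))
```

```text
(no output)
```

View pics/w3.png

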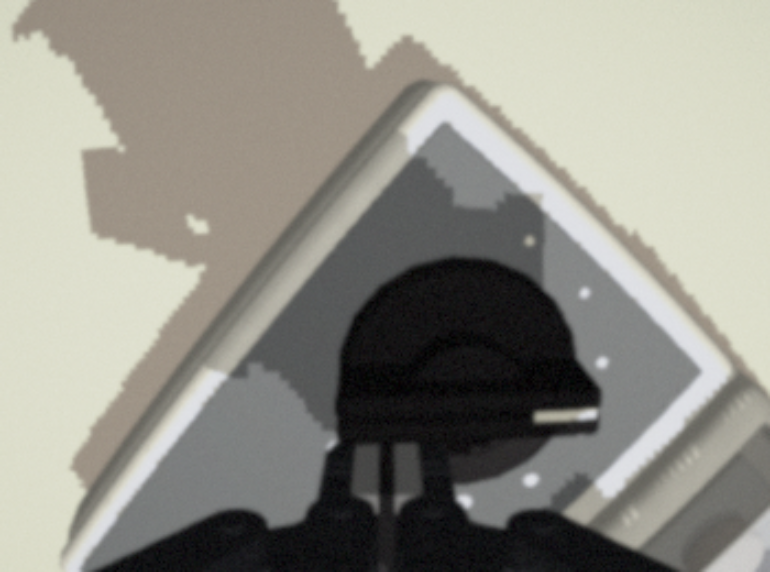

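The bar's pointer is level with the third dot (602,362), so the dial is at about 60 degrees with two clicks done. The fingertip is on the tail at (385,450). I'll recheck the static force.

```bash
python3 chk.py 60; python3 -m creep '[[0.0014,-0.0007,0,0,0,3],[0.0029,-0.0012,0.0002,0,0,6],[0.0045,-0.0017,0.0003,0,0,9],[0.0045,-0.0017,0.0003,0,0,9],[0.0045,-0.0017,0.0003,0,0,9],[0.0045,-0.0017,0.0003,0,0,9],[0.0045,-0.0017,0.0003,0,0,9],[0.0045,-0.0017,0.0003,0,0,9]]';python3 chk.py 70 73
```

```text
F tool [-10.3  -2.3   0. ]
60.0 [ 1.01  2.09  0.6  -0.1   0.42 -4.48]
clock: 11.5
tcp_pos: [0.52, -0.2919, 0.0621]
orientation: [0.097, 0.751, 0.654, 0.014]
wrist_force: [-5.3, -4.1, 4.4]
finger_gap: -0.0001
F tool [-5.3 -3.9 -4.6]
70.0 [-2.52  2.62 -0.11 -0.12  0.12 -3.07]
73.0 [-1.49  1.9  -0.11 -0.12  0.12 -0.07]
```

```bash
python3 -m creep '[[0.0012,-0.0005,0,0,0,3],[0.0022,-0.001,0,0,0,6],[0.0033,-0.0013,0,0,0,9],[0.0045,-0.0017,0,0,0,12],[0.0057,-0.0019,0,0,0,15],[0.0068,-0.002,0,0,0,18],[0.008,-0.002,0,0,0,21],[0.0088,-0.002,0,0,0,23]]';python3 chk.py 90 96
python3 - <<'E'
from h import *
im,d,p=grab('wrist'); 
cv2.imwrite('pics/w4.png',cv2.resize(im[40:300,80:430],None,fx=2.2,fy=2.2))
E
```

```text
clock: 12.3
tcp_pos: [0.5172, -0.2853, 0.0609]
orientation: [0.093, 0.867, 0.489, 0.03]
wrist_force: [-11.8, -8.9, 7.1]
finger_gap: -0.0001
F tool [-14.   -4.1  -7.5]
90.0 [-0.1   3.   -0.03 -0.17  0.51 -6.31]
96.0 [ 1.91  1.5  -0.05 -0.14  0.52 -0.31]
```

View pics/w4.png

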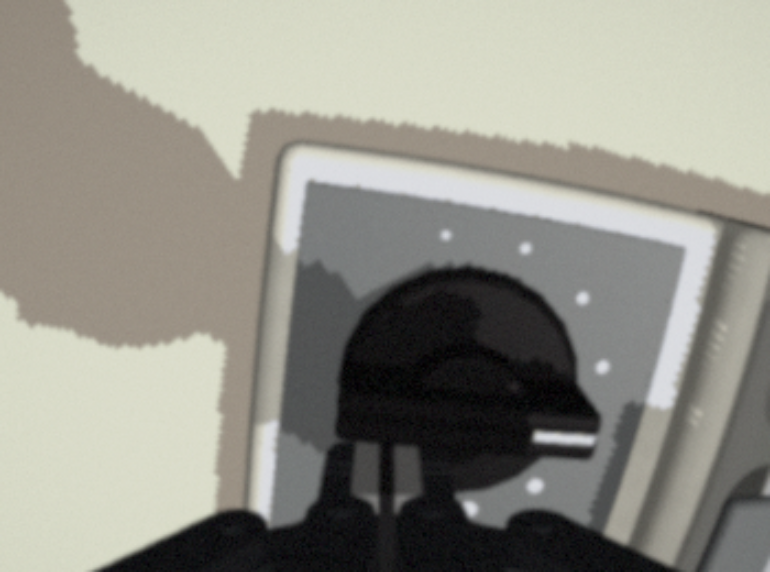

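Dot 4 is at (602,366), and the bar (white line from (535,434) to (596,441)) is about 8 degrees past it, so v is about 97 degrees. I'll hold and check the force.

```bash
python3 -m creep '[[0,0,0,0,0,0],[0,0,0,0,0,0],[0,0,-0.001,0,0,0],[0,0,-0.001,0,0,0],[0,0,-0.001,0,0,0],[0,0,-0.001,0,0,0],[0,0,-0.001,0,0,0],[0,0,-0.001,0,0,0]]';python3 chk.py 90 96
```

```text
clock: 13.15
tcp_pos: [0.5185, -0.2819, 0.0605]
orientation: [0.091, 0.866, 0.491, 0.033]
wrist_force: [-3.7, -4.0, 0.3]
finger_gap: -0.0003
F tool [-5.4 -1.  -0.4]
90.0 [-3.7   3.68 -0.16 -0.21  0.1  -6.05]
96.0 [-1.68  2.19 -0.16 -0.2   0.11 -0.05]
```

```bash
python3 -m creep '[[0.0005,-0.0002,0,0,0,1.5],[0.001,-0.0003,0,0,0,3],[0.0015,-0.0005,0,0,0,4],[0.002,-0.0006,0,0,0,5],[0.002,-0.0006,0,0,0,5],[0.002,-0.0006,0,0,0,5],[0.002,-0.0006,0,0,0,5],[0.002,-0.0006,0,0,0,5]]';python3 chk.py 101 106
```

```text
clock: 13.95
tcp_pos: [0.5182, -0.2808, 0.0603]
orientation: [0.09, 0.887, 0.452, 0.036]
wrist_force: [-7.4, -6.5, 0.1]
finger_gap: 0.0002
F tool [-9.6 -2.1 -0.4]
101.0 [-0.55  2.05 -0.17 -0.22  0.27 -0.1 ]
106.0 [ 1.24  0.98 -0.17 -0.21  0.28  4.9 ]
```

```bash
python3 -m creep '[[0.0005,-0.0002,0,0,0,1],[0.001,-0.0003,0,0,0,2],[0.001,-0.0003,0,0,0,2],[0.001,-0.0003,0,0,0,2],[0.001,-0.0003,0,0,0,2],[0.001,-0.0003,0,0,0,2],[0.001,-0.0003,0,0,0,2],[0.001,-0.0003,0,0,0,2]]';python3 chk.py 103 108;python3 - <<'E'
from h import *
im,d,p=grab('wrist'); 
cv2.imwrite('pics/w5.png',cv2.resize(im[40:300,80:430],None,fx=2.2,fy=2.2))
E
```

```text
clock: 14.75
tcp_pos: [0.5181, -0.2803, 0.0602]
orientation: [0.09, 0.895, 0.436, 0.037]
wrist_force: [-9.4, -7.4, 0.7]
finger_gap: -0.0002
F tool [-11.6  -2.7  -1.1]
103.0 [-0.09  1.95 -0.16 -0.21  0.35 -0.13]
108.0 [ 1.7   0.88 -0.16 -0.2   0.36  4.87]
```

View pics/w5.png

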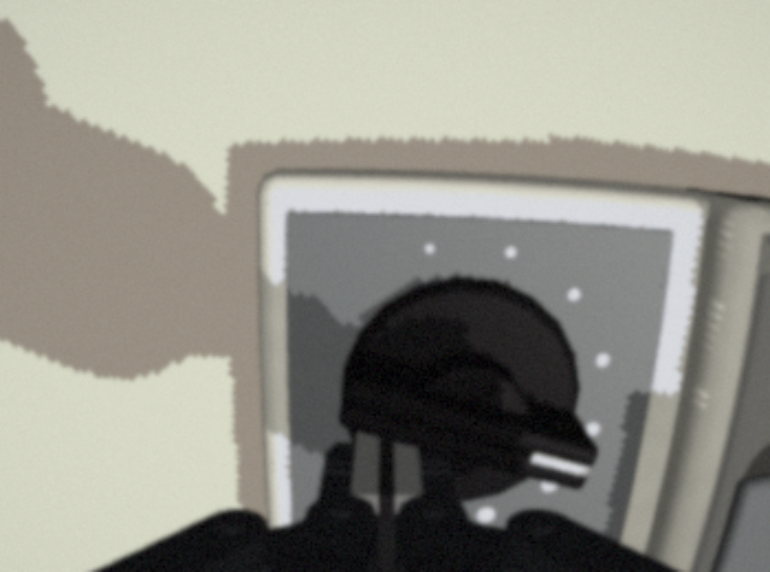

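Dot 5 is at (594,428) and dot 4 at (602,360), and the white line runs from (535,457) to (585,470). The bar looks close to dot 5, so I'll fit its angle exactly.

```bash
cat > ang.py <<'E'
from h import *
from scipy.optimize import least_squares
def fit(D,L,off=(80,40),k=2.2):
    T=np.load('T.npy'); x=np.array([np.cos(S),0,np.sin(S)]);y=np.array([0,1,0]);n=np.array([-np.sin(S),0,np.cos(S)])
    A=np.array([-.074,.042,.070]); f=lambda P:(projw(P)-off+.5)*k
    def pt(p,a,r,h): a=np.radians(a); return H2W([p[0],p[1],p[2]],A+r*(np.cos(a)*x+np.sin(a)*y)+h*n)[0]
    ids=np.array(list(D)); duv=np.array(list(D.values()),float)
    g=lambda p: np.r_[(f(np.array([pt(p,105-30*(i-1),p[3],-.0185) for i in ids]))-duv).ravel(), (f(np.array([pt(p,105-p[4],p[5],.011),pt(p,105-p[4],p[6],.011)]))-L).ravel()]
    r=least_squares(g,[*T[:3],.04,90,.018,.028]); print(r.x.round(4),'rms px',np.sqrt(np.mean(r.fun**2)).round(2))
    return r.x
if __name__=='__main__':
    fit({1:(430,248),2:(511,252),3:(574,294),4:(602,360),5:(594,428),6:(549,486),7:(486,514)},np.array([[533,457],[588,470]]))
E
python3 ang.py
```

```text
[ 5.699000e-01 -3.607000e-01 -6.932000e-01  3.780000e-02  1.184509e+02
  1.340000e-02  2.690000e-02] rms px 0.65
```

Fit gives v ≈ 118°, i.e. dial at click 4. Backing off now, without any further push.

```bash
python3 -m creep '[[-0.003,0,0,0,0,0],[-0.006,0,0,0,0,0],[-0.009,0,0,0,0,0],[-0.012,0,0,0,0,0],[-0.012,0,-0.015,0,0,0],[-0.012,0,-0.03,0,0,0],[-0.012,0,-0.045,0,0,0],[-0.012,0,-0.06,0,0,0]]';python3 - <<'E'
from h import *
im,d,p=grab('wrist'); 
cv2.imwrite('pics/w6.png',cv2.resize(im[40:300,80:430],None,fx=2.2,fy=2.2)); print(env.get_state()['wrist_force'])
E
```

```text
clock: 15.6
tcp_pos: [0.5048, -0.2805, 0.1206]
orientation: [0.089, 0.894, 0.438, 0.04]
wrist_force: [-0.3, 0.8, 0.6]
finger_gap: -0.0001
[ 1.53669663 -0.20067493  2.14554552]
```

View pics/w6.png

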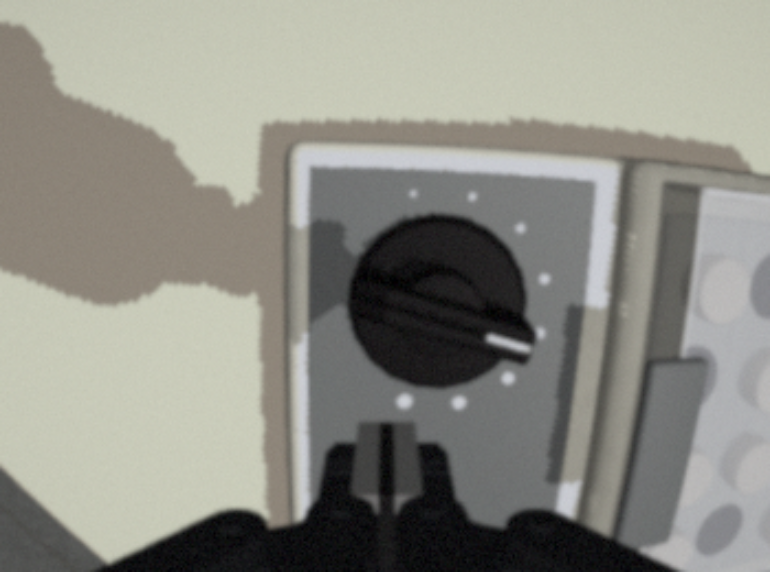

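The finger is clear. Dots 1 to 8 are at (413,194), (473,197), (520,228), (544,279), (541,333), (508,378), (459,402) and (405,401), and the line runs from (487,338) to (529,350). I'll fit this and check whether the heater moved.

Run:
```python
from ang import *
x=fit({1:(413,194),2:(473,197),3:(520,228),4:(544,279),5:(541,333),6:(508,378),7:(459,402),8:(405,401)},np.array([[487,338],[529,350]]))
# w2 refit needs its own camera pose; compare top views instead
a=np.load('top.npz')['im'].copy(); im,d,p=grab('top'); cv2.imwrite('pics/top_b.png',im)
T=np.load('T.npy')
k=H2W(T,[T[4],T[5],.062])[0]
th=np.degrees(np.arctan2(1,1))
for dz in(.03,.012,0): print('key',k+[0,0,dz],rel(k+[0,0,dz],down(90)),rel(k+[0,0,dz],q2R(env.get_state()['orientation'])))
```

```text
[ 5.702000e-01 -3.606000e-01 -6.903000e-01  3.760000e-02  1.196096e+02
  1.320000e-02  2.690000e-02] rms px 0.46
key [ 0.47710924 -0.35485555  0.092     ] [-75.59  15.66  34.64  10.96   4.12 -37.67] [-75.59  15.66  34.64   0.     0.     0.  ]
key [ 0.47710924 -0.35485555  0.074     ] [-75.48  12.07  52.28  10.96   4.12 -37.67] [-75.48  12.07  52.28   0.     0.     0.  ]
key [ 0.47710924 -0.35485555  0.062     ] [-75.41   9.68  64.04  10.96   4.12 -37.67] [-75.41   9.68  64.04   0.     0.     0.  ]
```

Run:
```python
from h import *
T=np.load('T.npy')
f=dict(fx=297.3186,cx=255.26586,cy=192.81193); o=np.array([.52560084,-.33956395,.35262032]); Q=q2R([.85730306,-.12542328,-.07227473,.49404132])
u,v=(337+.5)/1.5625-.5,(113+.5)/1.5625-.5
x,y=u-f['cx'],v-f['cy']; r=np.hypot(x,y); t=r/f['fx']; dw=Q.apply([np.sin(t)*x/r,-np.sin(t)*y/r,-np.cos(t)])
g=np.load('top.npz'); ut,vt=(283.5)/5-.5+265,(457.5)/5-.5+125
ot=g['position']; dt=q2R(g['orientation']).apply([(ut-g['cx'])/g['fx'],-(vt-g['cy'])/g['fy'],-1])
A=np.c_[dw,-dt]; s=np.linalg.lstsq(A,ot-o,rcond=None)[0]; P=o+s[0]*dw; Pt=ot+s[1]*dt
print(P,Pt); k=(P+Pt)/2
print(R.from_euler('z',-T[2]).apply(k-[T[0],T[1],0]))
n=R.from_euler('z',T[2]).apply([-np.sin(S),0,np.cos(S)])
for h in(.03,.006,0,-.005): print(h,(k+h*n).round(4),rel(k+h*n,q2R(env.get_state()['orientation'])))
```

```text
[ 0.47839014 -0.35490262  0.07219291] [ 0.47824816 -0.35510202  0.07222772]
[-0.07667773 -0.0546846   0.07221032]
0.03 [ 0.4738 -0.3512  0.1016] [-74.82  12.84  24.24   0.     0.     0.  ]
0.006 [ 0.4774 -0.3542  0.0781] [-74.84  12.76  48.24   0.     0.     0.  ]
0 [ 0.4783 -0.355   0.0722] [-74.84  12.74  54.24   0.     0.     0.  ]
-0.005 [ 0.4791 -0.3556  0.0673] [-74.85  12.72  59.24   0.     0.     0.  ]
```

```bash
python3 -m creep '[[-0.015,0.003,0.004,0,0,0],[-0.03,0.006,0.008,0,0,0],[-0.045,0.008,0.014,0,0,0],[-0.06,0.01,0.02,0,0,0],[-0.07,0.012,0.024,0,0,0],[-0.075,0.0128,0.03,0,0,0],[-0.075,0.0128,0.038,0,0,0],[-0.075,0.0128,0.044,0,0,0]]';python3 - <<'E'
from h import *
T=np.load('T.npy'); n=R.from_euler('z',T[2]).apply([-np.sin(S),0,np.cos(S)]); k=np.array([.4783,-.355,.0722])
print(rel(k,q2R(env.get_state()['orientation'])),env.get_state()['wrist_force'])
im,d,p=grab('wrist'); cv2.imwrite('pics/w7.png',cv2.resize(im[40:300,80:430],None,fx=2.2,fy=2.2))
E
```

```text
clock: 16.5
tcp_pos: [0.475, -0.353, 0.0789]
orientation: [0.089, 0.894, 0.437, 0.04]
wrist_force: [0.1, 0.9, -0.3]
finger_gap: -0.0001
[0.42 2.45 7.29 0.   0.   0.  ] [ 0.11079678  0.94689419 -0.31507167]
```

View pics/w7.png

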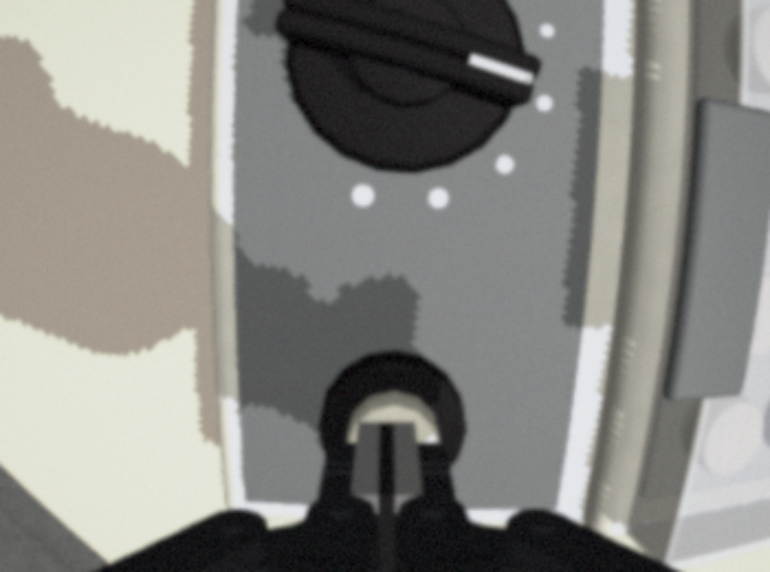

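The fingertip (385,435) is over the white key (392,440). The pointer still sits beside dot 5 (543,103). Pressing now.

```bash
python3 -m creep '[[0,0.001,0.001,0,0,0],[0,0.002,0.002,0,0,0],[0,0.0022,0.003,0,0,0],[0,0.0022,0.004,0,0,0],[0,0.0022,0.005,0,0,0],[0,0.0022,0.006,0,0,0],[0,0.0022,0.007,0,0,0],[0,0.0022,0.008,0,0,0]]';python3 -m creep '[[0,0,0.001,0,0,0],[0,0,0.002,0,0,0],[0,0,0.0025,0,0,0],[0,0,0.003,0,0,0],[0,0,0.003,0,0,0],[0,0,0.003,0,0,0],[0,0,0.003,0,0,0],[0,0,0.003,0,0,0]]'
```

```text
clock: 17.35
tcp_pos: [0.4781, -0.3555, 0.0725]
orientation: [0.09, 0.894, 0.438, 0.04]
wrist_force: [-0.5, 1.2, 1.7]
finger_gap: 0.0004
clock: 18.15
tcp_pos: [0.4786, -0.3558, 0.0696]
orientation: [0.09, 0.894, 0.438, 0.04]
wrist_force: [-0.8, 1.4, 3.7]
finger_gap: 0.0001
```

```bash
python3 -m creep '[[0,0,0.0005,0,0,0],[0,0,0.001,0,0,0],[0,0,0.0015,0,0,0],[0,0,0.002,0,0,0],[0,0,0.0025,0,0,0],[0,0,0.003,0,0,0],[0,0,0.003,0,0,0],[0,0,0.003,0,0,0]]';python3 -m creep '[[0,0,0.0005,0,0,0],[0,0,0.001,0,0,0],[0,0,0.0015,0,0,0],[0,0,0.002,0,0,0],[0,0,0.002,0,0,0],[0,0,0.002,0,0,0],[0,0,0.002,0,0,0],[0,0,0.002,0,0,0]]'
```

```text
clock: 18.95
tcp_pos: [0.4789, -0.356, 0.0686]
orientation: [0.09, 0.894, 0.438, 0.04]
wrist_force: [-7.2, 7.0, 19.7]
finger_gap: -0.0001
clock: 19.75
tcp_pos: [0.479, -0.3562, 0.0683]
orientation: [0.09, 0.894, 0.438, 0.04]
wrist_force: [-12.8, 11.1, 32.5]
finger_gap: 0.0001
```

Bottomed out firmly. Force has reached 32 N, higher than I wanted, so I'll release straight back.

```bash
python3 -m creep '[[0,0,-0.004,0,0,0],[0,0,-0.008,0,0,0],[0,0,-0.012,0,0,0],[0,0,-0.02,0,0,0],[0,0,-0.035,0,0,0],[0,0,-0.055,0,0,0],[0,0,-0.08,0,0,0],[0,0,-0.11,0,0,0]]'
python3 - <<'E'
from h import *
print(rel([.25,-.45,.26],q2R(env.get_state()['orientation'])))
E
```

```text
clock: 20.55
tcp_pos: [0.4621, -0.3422, 0.1723]
orientation: [0.088, 0.894, 0.438, 0.04]
wrist_force: [-0.1, -0.4, 0.0]
finger_gap: -0.0001
[-215.84  -82.63 -104.26    0.      0.      0.  ]
```

```bash
python3 -m creep '[[-0.01,-0.005,-0.03,0,0,0],[-0.04,-0.02,-0.06,0,0,0],[-0.075,-0.03,-0.08,0,0,0],[-0.11,-0.04,-0.1,0,0,0],[-0.145,-0.055,-0.104,0,0,0],[-0.18,-0.07,-0.104,0,0,0],[-0.21,-0.08,-0.104,0,0,0],[-0.215,-0.082,-0.104,0,0,0]]'
python3 - <<'E'
from h import *
a=cv2.imread('pics/top0.png'); im,d,p=grab('top'); cv2.imwrite('pics/top2.png',im)
b=im[125:240,265:385]; aa=a[125:240,265:385]
cv2.imwrite('pics/cmp.png',cv2.resize(np.hstack([aa,b]),None,fx=3.3,fy=3.3,interpolation=cv2.INTER_CUBIC))
def sh(y0,y1,x0,x1):
    return cv2.phaseCorrelate(np.float32(cv2.cvtColor(a,6)[y0:y1,x0:x1]),np.float32(cv2.cvtColor(im,6)[y0:y1,x0:x1]),cv2.createHanningWindow((x1-x0,y1-y0),cv2.CV_32F))
print('key area',sh(200,240,300,345),'front-left corner',sh(185,215,265,295),'hinge',sh(130,175,325,375),'beaker',sh(200,235,345,385))
E
```

```text
clock: 21.35
tcp_pos: [0.2491, -0.4519, 0.2597]
orientation: [0.089, 0.895, 0.436, 0.04]
wrist_force: [0.7, -0.4, -0.5]
finger_gap: 0.0
key area ((0.5601240777358854, 0.06918535579361063), 0.9787690830230713) front-left corner ((0.17957943286644706, -0.35823979706917086), 0.9776186802652147) hinge ((-0.3998707796157568, 0.9050198809809764), 0.6838357039557563) beaker ((0.06620318776446155, -0.14934826570479132), 0.94515993197759)
```

View pics/cmp.png

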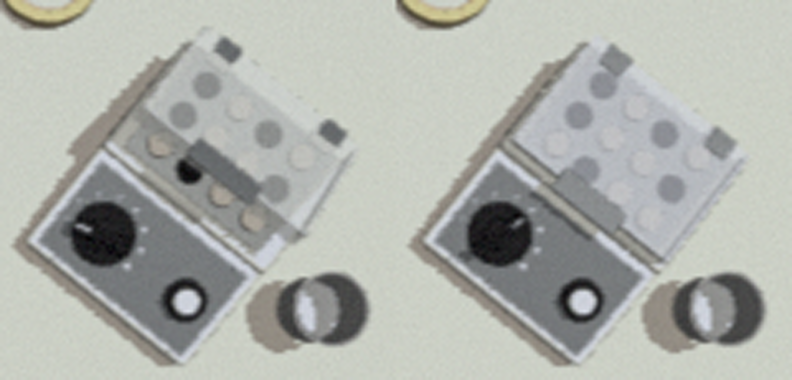

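```bash
python3 -c "
from h import *
print(env.hand_in())"
```

```text
the job is handed in; nothing more can be done
None
```

I closed the cover, turned the dial up four clicks, pressed and released the start key, and handed the job in at about 21 s. All three steps were done in the order asked. I pressed the key harder than I meant to, and the heater may have moved a millimetre or so.

- **Cover:** I pressed it down on the lip with shut fingertips until it stopped. The lip top was at z = 103 mm, which is its height when shut, with about 7 N on it. The last top picture shows it still shut.
- **Dial:** I pushed only the tail end of the bar, with no pinching. The dial stood at the first stop. After I let go, a fit to the scale dots put it at 119.6°, which is four clicks (120°). The push briefly reached about 14 N, partly from going a bit fast.
- **Start key:** I pushed it square to the deck until it stopped moving, then released it. The last commanded step raised the force to about 32 N on the z axis (roughly 37 N in all). About 4 N is enough, so that press was not light. I did not check separately that the key came fully back up; it looks up in the top picture.
- **Heater and surroundings:** Comparing top pictures from before and after, the heater's spots shifted by about 0.4 to 0.6 px, or 1–2 mm. The beaker shifted by about 0.15 px, which is noise. A very small nudge of the heater can't be ruled out. The beaker looks undisturbed; I did not check the vial, timer or marker afterwards, but the arm did not go near them. The arm ended clear of everything.

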